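# Clamp the copper electrode in the contact jig

## Robot

A 6-joint arm with a two-finger parallel gripper is mounted at the origin on the work surface. World frame = base frame: x ahead of the robot, y to its left, z up, the work surface at z = 0. Lengths are in m, angles in rad, forces in N, time in s.
With the tool pointing down it reaches from about 0.35 to 0.975 m from the base axis. Payload 4.9 kg.
Tool frame: the origin (TCP) lies midway between the tips of the shut fingers; the grasp point (between the pads) lies 19 mm behind it (ctrl.tcp_to_grasp is the distance from the TCP to the grasp point, in m); z points along the fingers, y is the line along which they close (so a half turn about z gives the same grasp; the last joint's range is limited). The gripper opens to 85 mm and grips with 20 to 120 N. Pads are 22 mm wide; open, the fingers measure 114 mm over their backs; the gripper's body (76 mm by 85 mm) begins 54 mm behind the grasp point. The pads swing forward as they close: fully open they stand 13 mm farther back than shut.
Start: joints at [1.097, 0.053, 1.613, -0, 1.476, -0.119], TCP at [0.217, 0.586, 0.231] pointing down, gripper open.
Joint ranges: [-3.01, 3.01], [-1.01, 2.22], [0.06, 2.58], [-1.02, 4.17], [0.09, 2.62], [-3.14, 3.14]. Speed limits (rad/s): [2.57, 2.57, 3.14, 3.14, 3.14, 3.14].

## Interface

Orientations are given as a rotation vector (axis times angle).
In Python, from station import ctrl, get_image, camera_params, get_obs gives the robot as it stands (ctrl), with the cameras as plain functions and the readings as plain functions.
- The arm moves only by the shell command python3 jog.py [FORCE], which reads ROWS from standard input. ROWS is a JSON list of rows, 1 to 20 of them, each of 7 numbers: the finger opening in m, then dx, dy, dz in fractions of the full range, 1 being 60 cm, then a rotation vector rx, ry, rz in fractions of the full range, 1 being 2 pi rad; each row is the pose to reach, as a shift and turn from the pose commanded when the command began, along the tool's axes at that moment; what a row does not reach only later rows make up. A row lasts 1/12 s, in which the tool goes at most 0.0417 m and 0.125 rad, less where a joint would pass 70% of its speed; a pose out of reach is approached as far as the arm can. The fingers move at their own pace and stop on an object; FORCE is the grip in N (left out, the last holds). Time passes only in rows, so rows that do not move let the fingers close. It prints the time, the measured TCP pose, the force, the opening and the grip force at its end. A shift or turn number past 1, either way, is cut back to 1. Input that does not fit is refused with a message, and nothing moves.
- get_obs(): the state, without advancing time (a new reading comes with each control period).
- get_image(name): name is "scene" or "side" or "wrist"; returns the picture (400x640x3 uint8, red, green, blue); there is no depth.
- camera_params(name): a dict with "fx", "fy", "cx", "cy" (pixels), "k1" (the pictures are not rectified: a ray, as slopes to the right and down, at radius r is drawn at 1 + k1 r^2 times it, then the intrinsics apply), "T" (4x4, takes a point from camera to world coordinates); the wrist camera has in their place "tool_from_camera" (4x4, takes a point from camera to tool coordinates, whose origin is the TCP and whose axes are the flange's). Camera axes: x right, y down, z forward; pixel columns grow to the right and rows downward; lengths in m; the calibration is good to about 2 mm. A picture is of the moment at which its call begins: read the wrist's pose just before it. camera_params takes no time and is no camera call.
- ctrl.finish_job(): hands the job in; it is judged then, once.
The state is a dict: "t": time; "q": joint angles; "dq": joint speeds; "effort": joint torques, N m; "tool_pos": TCP position; "tool_rot": TCP orientation; "contact_force": force on the tool from outside, world axes, zero at the start; "wrist_torque": the same for the moment, N m; "opening": finger opening in m; "grip_force": force on a finger pad.
Only numpy, scipy, OpenCV 4.12 (cv2) and the standard library are available. Lean on these libraries where they do the work, as an engineer would, in place of code of your own. Each camera call takes 0.05 s, during which the arm holds its last target. There are 200 camera calls.

## Task

Take the copper electrode plate by its white grip and slide it along the deck of the blue contact jig, front edge first, so that the edge lifts the sprung red clip and the plate runs in under it, centred and straight, up to the black stop bar; then let go. Leave the steel plate where it lies, and do not touch the jig or its clip with the gripper: only the plate may lift the clip.

Things in the scene. Friction and masses are not known exactly. Their poses are not given: they have to be found in the camera images.
- copper_plate: Loose copper-coloured flat plate, 120 x 40 x 6 mm, 0.2 kg, flat on the bench. Origin: centre of underside; x along its length to the bare front edge (x = +60 mm), z up. A white grip block stands on it, centred at x = -42, y = 0 mm: 30 long (x), 20 wide (y), 6 to 40 mm above the underside, brass screw on top (to 44 mm). Grasp it across its 20 mm width.
- steel_plate: Bystander to leave alone: silver-grey steel plate of exactly the same shape, with the same white grip, lying on the bench near the copper one. Origin: centre of its underside; x towards its front edge.
- jig: Blue jig fixed to the bench, 200 (x) x 80 (y) x 18 mm high; its top is the deck. Origin: centre of underside; x = direction of insertion, z up. Deck is bare and slippery for x < -15 mm. Black stop bar, 12 mm high, near face at x = +45 mm. Two clip posts at x = 78 mm, to 50 mm above the bench. A plate fully home has its origin at x = -15, z = 18 mm.
- clip (a joint): Red spring clip, 30 mm wide, centred on jig y = 0, hinged at jig x = 75 mm, 24 mm above the deck. It slopes down to a brass-tipped bend at x = 15 mm, 2 mm above the deck when shut; its lip then rises to x = -15 mm, 14 mm above the deck (the mouth); slippery. Value: angle, 0 shut, about 0.07 rad with a plate under. Spring 3 N at the bend; pushing in takes about 5 to 12 N.

How it is judged:
At the end, for the whole second after the job is handed in: The copper plate lies flat and still on the jig's deck with the clip resting on it, its front edge within 15 mm of the stop bar, within 15 mm of the jig's centre line and 11 degrees of straight (x of copper_plate in the frame of jig between -0.03 and -0.005 m and y of copper_plate in the frame of jig between -0.015 and 0.015 m and z of copper_plate in the frame of jig between 0.014 and 0.022 m and angle between the x axis of copper_plate and the x axis of jig, either way round below 0.2 rad and angle between copper_plate's own z axis and vertical below 0.08 rad and value of joint clip between 0.035 and 0.14 rad and linear speed of copper_plate below 0.02 m/s); the robot touches nothing.
It fails at once if the gripper or arm presses on the jig or its clip (over 2 N) (contact force between any of the fingers, the arm and jig above 2 N).
It fails at once if the steel plate is moved by more than 20 mm (distance of steel_plate from where it was at the start of the episode above 0.02 m).
It also fails if it takes over 38 s, if anything falls off the work surface, if the arm or the gripper's body presses on something with over 40 N, if the wrist force passes 120 N, or if a joint passes its speed limit or range.

## Working session

There is one attempt and no reset: what is moved stays moved. The work goes in short steps, Python scripts to look and compute and a shell command to move; the robot and the scene stay as the last step left them, time stands still between calls to the robot, and variables do not carry over. Pictures are saved under pics/ and viewed, at most 10 in all, crops included, and the job is handed in when it is done.

```bash
ls; mkdir -p pics; python3 - <<'E'
from station import ctrl, get_image, camera_params, get_obs
import cv2,numpy as np
for n in("scene","side"):
    im=get_image(n); cv2.imwrite(f"pics/{n}0.png",im[:,:,::-1])
    p=camera_params(n); print(n,{k:np.round(v,3).tolist() for k,v in p.items()})
print({k:np.round(v,3).tolist() for k,v in camera_params("wrist").items()})
print(get_obs()["t"],get_obs()["tool_rot"])
E
```

```text
jog.py
pics
station.py
scene {'fx': 460.117, 'fy': 460.117, 'cx': 313.713, 'cy': 204.428, 'k1': -0.086, 'T': [[0.486, 0.751, -0.447, 1.014], [0.874, -0.418, 0.247, -0.219], [-0.002, -0.511, -0.86, 0.851], [0.0, 0.0, 0.0, 1.0]]}
side {'fx': 515.75, 'fy': 515.75, 'cx': 320.714, 'cy': 200.363, 'k1': -0.167, 'T': [[-0.95, -0.163, 0.266, 0.37], [-0.312, 0.462, -0.831, 0.787], [0.013, -0.872, -0.489, 0.495], [0.0, 0.0, 0.0, 1.0]]}
{'fx': 293.038, 'fy': 293.038, 'cx': 313.853, 'cy': 199.373, 'k1': -0.038, 'tool_from_camera': [[-0.0, -0.955, -0.297, 0.075], [1.0, -0.0, 0.001, 0.0], [-0.001, -0.297, 0.955, -0.141], [0.0, 0.0, 0.0, 1.0]]}
0.1 [-5.54311587e-01 -3.09174967e+00  2.77058949e-03]
```

View pics/scene0.png

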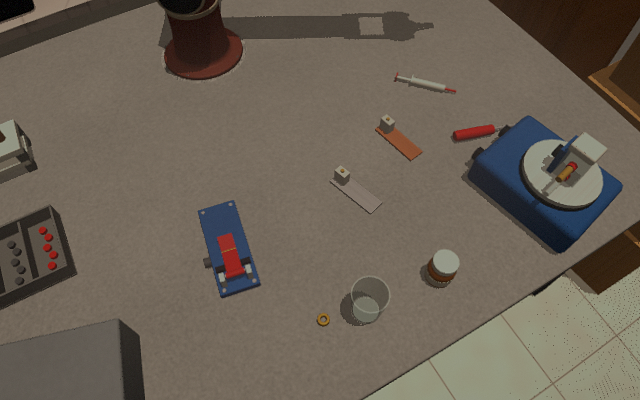

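View pics/side0.png

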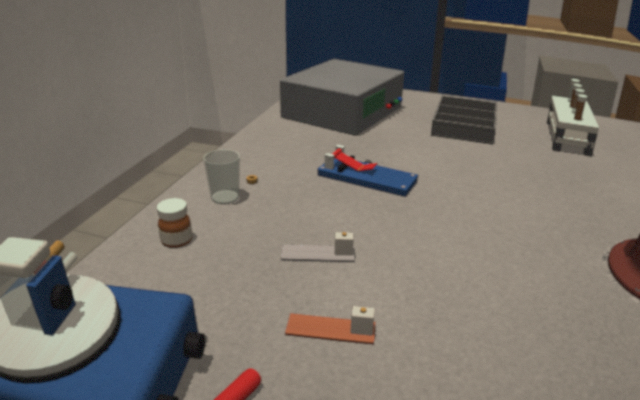

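The scene view shows the copper plate at about (398,138) with its grip at (388,124), and the steel plate at (355,190). The jig is at (228,248), with its bare end at the top and the clip at the lower end. The side view shows the same layout: copper at (330,328), steel at (318,253), jig at (368,177).

```bash
cat > h.py <<'E'
import cv2,numpy as np
from station import ctrl, get_image, camera_params, get_obs
from scipy.spatial.transform import Rotation as R
def cast(p,T,uv,z):
    uv=np.asarray(uv,float).reshape(-1,1,2)
    K=np.array([[p['fx'],0,p['cx']],[0,p['fy'],p['cy']],[0,0,1]])
    n=cv2.undistortPoints(uv,K,np.array([p['k1'],0,0,0.])).reshape(-1,2)
    d=np.c_[n,np.ones(len(n))]@T[:3,:3].T; o=T[:3,3]
    return (o+d*((z-o[2])/d[:,2])[:,None])[:,:2]
def view(n):
    o=get_obs(); p=camera_params(n)
    if n=='wrist':
        W=np.eye(4); W[:3,:3]=R.from_rotvec(o['tool_rot']).as_matrix(); W[:3,3]=o['tool_pos']
        T=W@np.array(p['tool_from_camera'])
    else: T=np.array(p['T'])
    return get_image(n),p,T
H=lambda im:cv2.cvtColor(im,cv2.COLOR_RGB2HSV)
def blob(im,lo,hi,roi):
    m=cv2.inRange(H(im),np.array(lo),np.array(hi)); k=np.zeros_like(m); x,y,X,Y=roi; k[y:Y,x:X]=m[y:Y,x:X]
    c=max(cv2.findContours(k,cv2.RETR_EXTERNAL,cv2.CHAIN_APPROX_NONE)[0],key=cv2.contourArea)
    return c.reshape(-1,2)
def rect(pts):
    (c,s,a)=cv2.minAreaRect((pts*1000).astype(np.float32)); 
    b=cv2.boxPoints((c,s,a)); e=b[1]-b[0]; f=b[2]-b[1]; l=e if np.linalg.norm(e)>np.linalg.norm(f) else f
    return np.round(c,1),np.round(s,1),round(float(np.degrees(np.arctan2(l[1],l[0]))),1)
E
python3 - <<'E'
from h import *
for n,rc,rj in(("scene",(360,105,435,170),(190,190,270,305)),("side",(275,295,385,350),(305,150,425,200))):
    im,p,T=view(n)
    print(n,"Cu",rect(cast(p,T,blob(im,(3,110,60),(17,255,255),rc),.006)))
    print(n,"jig",rect(cast(p,T,blob(im,(100,100,30),(125,255,255),rj),.018)))
    if n=="scene":
        print("grip,screw,jig ends",cast(p,T,[[388,120]],.042),cast(p,T,[[343,170]],.042),cast(p,T,[[216,207],[240,292]],.018))
    else: print(cast(p,T,[[363,310],[345,235]],.044))
o=get_obs();print(R.from_rotvec(o['tool_rot']).as_matrix().round(3))
E
```

```text
scene Cu (array([515.8, 281.6]), array([120.4,  41.9]), 10.3)
scene jig (array([ 578.2, -178.2]), array([ 77.7, 198.6]), -9.2)
grip,screw,jig ends [[0.47762625 0.27331444]] [[0.54794544 0.10981268]] [[ 0.48524077 -0.16292824]
 [ 0.68116583 -0.19644955]]
side Cu (array([513.2, 288.3]), array([119.1,  42.3]), 9.9)
side jig (array([ 573.9, -161. ]), array([ 96.7, 200.6]), -9.0)
[[0.4717852  0.28132017]
 [0.54316068 0.1162905 ]]
[[-0.938  0.347 -0.001]
 [ 0.347  0.938 -0.001]
 [ 0.    -0.001 -1.   ]]
```

Units first: shifts go in shares of 60 cm and turns go in shares of 2 pi rad. So -0.348 m / 0.6 = -0.58, -0.202 m / 0.6 = -0.3367, -0.532 rad / 6.2832 = -0.0847.

```bash
T="";  echo '[[0.06,-0.58,-0.3367,0.05,0,0,-0.0847],[0.06,-0.58,-0.3367,0.05,0,0,-0.0847],[0.06,-0.58,-0.3367,0.05,0,0,-0.0847],[0.06,-0.58,-0.3367,0.05,0,0,-0.0847],[0.06,-0.58,-0.3367,0.05,0,0,-0.0847],[0.06,-0.58,-0.3367,0.05,0,0,-0.0847],[0.06,-0.58,-0.3367,0.05,0,0,-0.0847],[0.06,-0.58,-0.3367,0.05,0,0,-0.0847],[0.06,-0.58,-0.3367,0.05,0,0,-0.0847],[0.06,-0.58,-0.3367,0.05,0,0,-0.0847],[0.06,-0.58,-0.3367,0.05,0,0,-0.0847],[0.06,-0.58,-0.3367,0.05,0,0,-0.0847],[0.06,-0.58,-0.3367,0.05,0,0,-0.0847],[0.06,-0.58,-0.3367,0.05,0,0,-0.0847]]' | python3 jog.py
python3 - <<'E'
from h import *
im,p,T=view("wrist"); cv2.imwrite("pics/w1.png",im[:,:,::-1])
try: print(rect(cast(p,T,blob(im,(3,110,60),(17,255,255),(0,0,640,400)),.006)))
except Exception as e: print(e)
E
```

```text
t: 1.37
tool_pos: [0.4725, 0.2767, 0.2013]
tool_rot: [0.28, -3.129, -0.0]
contact_force: [0.2, -0.5, -0.9]
opening: 0.0602
grip_force: 0.0
(array([514.3, 285.7]), array([118.3,  39.3]), 10.1)
```

View pics/w1.png

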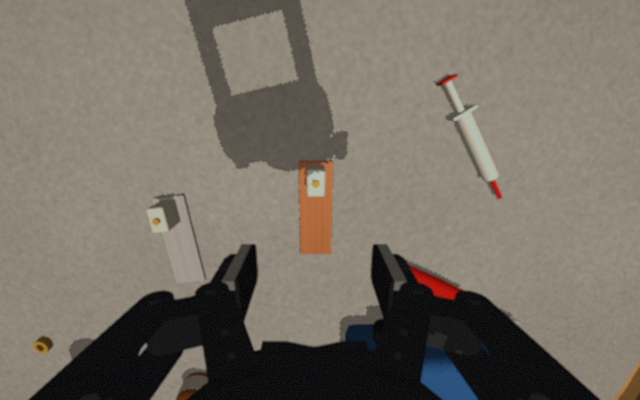

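The wrist view shows the copper plate at (316,207) with its grip and screw at (316,183), lined up with the open fingers. The steel plate is clear to the left at (178,235).

In the tool's units: 0.189 m / 0.6 = 0.315, 0.18 m / 0.6 = 0.3.

```bash
echo '[[0.06,0,0.0017,0.0667,0,0,0],[0.06,0,0.0017,0.1333,0,0,0],[0.06,0,0.0017,0.2,0,0,0],[0.06,0,0.0017,0.25,0,0,0],[0.06,0,0.0017,0.2833,0,0,0],[0.06,0,0.0017,0.3,0,0,0],[0.06,0,0.0017,0.315,0,0,0],[0.06,0,0.0017,0.315,0,0,0],[0.06,0,0.0017,0.315,0,0,0]]' | python3 jog.py 
echo '[[0.03,0,0,0,0,0,0],[0.03,0,0,0,0,0,0],[0.01,0,0,0,0,0,0],[0.01,0,0,0,0,0,0],[0.01,0,0,0,0,0,0],[0.01,0,0,0,0,0,0],[0.01,0,0,0,0,0,0],[0.01,0,0,0,0,0,0]]' | python3 jog.py 90
python3 - <<'E'
from h import *
im,p,T=view("wrist"); cv2.imwrite("pics/w2.png",im[:,:,::-1])
E
```

```text
t: 2.17
tool_pos: [0.4737, 0.2775, 0.0134]
tool_rot: [-0.279, 3.128, 0.001]
contact_force: [0.2, 0.4, -0.0]
opening: 0.0599
grip_force: 0.0
t: 2.83
tool_pos: [0.4743, 0.2773, 0.014]
tool_rot: [-0.278, 3.127, 0.002]
contact_force: [-0.6, 0.8, 5.0]
opening: 0.0183
grip_force: 91.3
```

View pics/w2.png

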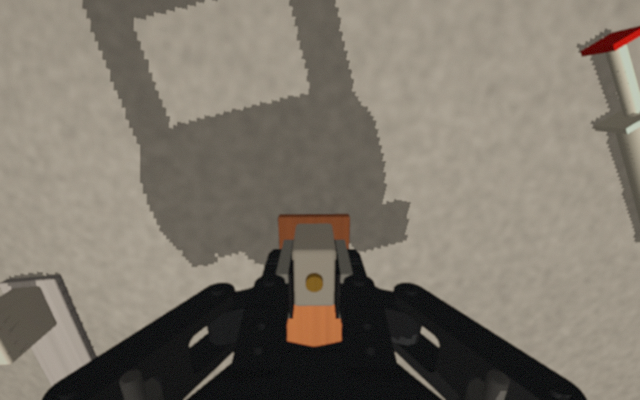

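The white grip is held squarely between the fingers, with the screw at (314,282) and opening 18 mm. Next I lift and carry it to the jig's bare end.

In the tool's units: -0.418 m / 0.6 = -0.6967, -0.35 m / 0.6 = -0.5833, 0.337 rad / 6.2832 = 0.0536.

```bash
echo '[[0.01,0,0,-0.05,0,0,0],[0.01,0,0,-0.1,0,0,0],[0.01,0,-0.05,-0.1333,0,0,0],[0.01,0.0333,-0.1167,-0.1333,0,0,0.0064],[0.01,0.05,-0.1833,-0.1333,0,0,0.0127],[0.01,0.0667,-0.25,-0.1333,0,0,0.0191],[0.01,0.0833,-0.3167,-0.1333,0,0,0.0255],[0.01,0.1,-0.3833,-0.1333,0,0,0.0318],[0.01,0.1167,-0.45,-0.1333,0,0,0.0382],[0.01,0.1333,-0.5167,-0.1333,0,0,0.0446],[0.01,0.15,-0.5833,-0.1333,0,0,0.0493],[0.01,0.1667,-0.6417,-0.1333,0,0,0.0536],[0.01,0.1833,-0.6833,-0.1333,0,0,0.0536],[0.01,0.1833,-0.6967,-0.1333,0,0,0.0536],[0.01,0.1833,-0.6967,-0.1333,0,0,0.0536],[0.01,0.1833,-0.6967,-0.1333,0,0,0.0536]]' | python3 jog.py
python3 - <<'E'
from h import *
im,p,T=view("scene"); cv2.imwrite("pics/s2.png",cv2.resize(im[100:350,120:420,::-1],None,fx=2,fy=2))
im,p,T=view("side"); cv2.imwrite("pics/d2.png",cv2.resize(im[80:280,280:580,::-1],None,fx=2,fy=2))
E
```

```text
t: 4.22
tool_pos: [0.4381, -0.1537, 0.0918]
tool_rot: [-0.252, -3.13, -0.002]
contact_force: [0.2, 0.1, -2.2]
opening: 0.0185
grip_force: 90.2
```

View pics/s2.png

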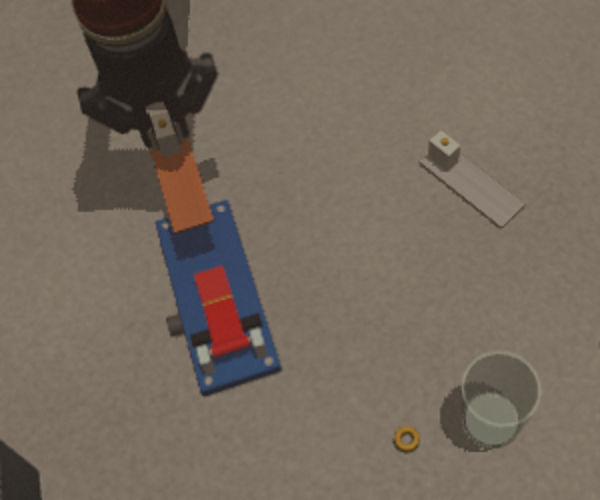

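View pics/d2.png

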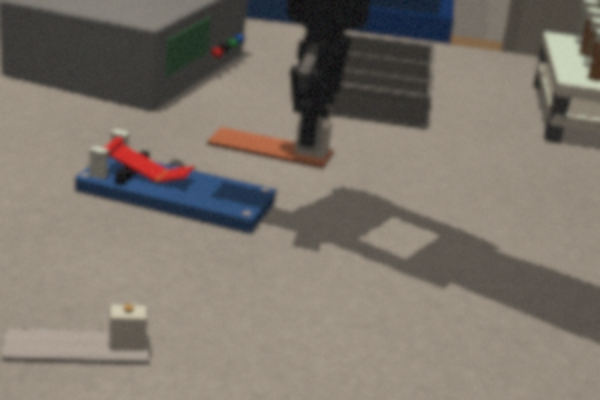

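The scene crop shows the plate level and straight over the jig's bare end, with its front corners at (172,233) and (213,219). The side crop shows it level, about 6 cm above the bench, and the clip still shut. I'll triangulate these for the relative offset.

```bash
cat >> h.py <<'E'
def ray(n,uv):
    p=camera_params(n);T=np.array(p['T']);a=cast(p,T,[uv],0.)[0];o=T[:3,3];d=np.r_[a,0]-o
    return o,d/np.linalg.norm(d)
def tri(a,b):
    (o1,d1),(o2,d2)=ray("scene",a),ray("side",b)
    s=np.linalg.lstsq(np.c_[d1,-d2],o2-o1,rcond=None)[0]
    P,Q=o1+s[0]*d1,o2+s[1]*d2
    return ((P+Q)/2*1000).round(1),round(np.linalg.norm(P-Q)*1000,1)
E
python3 - <<'E'
from h import *
S=lambda u,v:(120+u/2,100+v/2)
D=lambda u,v:(280+u/2,80+v/2)
print("front y+",tri(S(213,218),D(209,141))); print("front y-",tri(S(173,231),D(221,130)))
print("screw steel",tri(S(445,142),D(128,309)))
print("jig y+",tri(S(229,202),D(250,221))); print("jig y-",tri(S(157,222),D(275,189)))
print("jig far y+",tri(S(280,365),D(76,178)))
im,p,T=view("scene")
z=.0918-.014+.006
print("Cu",rect(cast(p,T,blob(im,(3,110,60),(17,255,255),(190,165,235,220)),z)))
print("front mid scene",cast(p,T,[S(193,224.5)],z))
print("clip",rect(cast(p,T,blob(im,(0,170,80),(4,255,255),(205,225,250,285)),.035)))
E
```

```text
front y+ (array([ 538.6, -151.1,   80.8]), np.float64(1.2))
front y- (array([ 532.9, -190.5,   78.4]), np.float64(1.3))
screw steel (array([547.4, 108.6,  39.1]), np.float64(1.1))
jig y+ (array([ 486.6, -122.5,   13.6]), np.float64(2.6))
jig y- (array([ 473.3, -199.5,   15.4]), np.float64(2.3))
jig far y+ (array([ 679.8, -154.9,   14.7]), np.float64(2.3))
Cu (array([ 488.1, -162.6]), array([ 40.3, 106.8]), -8.7)
front mid scene [[ 0.53830779 -0.17110326]]
clip (array([ 625.8, -186.8]), array([33.9, 54. ]), -8.7)
```

In the tool's units: 0.057 m / 0.6 = 0.095, 0.056 m / 0.6 = 0.0933, 0.01 rad / 6.2832 = 0.0016.

```bash
echo '[[0.01,0,0,0.0333,0,0,0.0016],[0.01,0,0,0.0583,0,0,0.0016],[0.01,0,0,0.075,0,0,0.0016],[0.01,0,0,0.085,0,0,0.0016],[0.01,0,0,0.0917,0,0,0.0016],[0.01,0,0,0.0933,0,0,0.0016],[0.01,0,0,0.095,0,0,0.0016],[0.01,0,0,0.095,0,0,0.0016]]' | python3 jog.py
echo '[[0.01,0,0,0.0017,0,0,0],[0.01,0,0,0.0017,0,0,0],[0.01,0,0,0.0017,0,0,0]]' | python3 jog.py
echo '[[0.01,0,0,0.0017,0,0,0],[0.01,0,0,0.0017,0,0,0],[0.01,0,0,0.0017,0,0,0]]' | python3 jog.py
```

```text
t: 5.03
tool_pos: [0.439, -0.1543, 0.0359]
tool_rot: [0.266, 3.129, -0.001]
contact_force: [-0.1, -0.5, -2.0]
opening: 0.0186
grip_force: 90.3
t: 5.28
tool_pos: [0.4387, -0.1543, 0.0347]
tool_rot: [0.266, 3.13, -0.001]
contact_force: [-0.8, -0.3, -2.3]
opening: 0.0182
grip_force: 90.3
t: 5.53
tool_pos: [0.4384, -0.1541, 0.0333]
tool_rot: [-0.266, -3.13, -0.0]
contact_force: [-0.3, 0.3, -1.4]
opening: 0.0183
grip_force: 90.3
```

In the tool's units: 0.001 m / 0.6 = 0.0017.

```bash
echo '[[0.01,0,0,0.0017,0,0,0],[0.01,0,0,0.0017,0,0,0],[0.01,0,0,0.0017,0,0,0]]' | python3 jog.py
echo '[[0.01,0,0,0.0017,0,0,0],[0.01,0,0,0.0017,0,0,0],[0.01,0,0,0.0017,0,0,0]]' | python3 jog.py
```

```text
t: 5.78
tool_pos: [0.4385, -0.1542, 0.0323]
tool_rot: [0.266, 3.13, -0.0]
contact_force: [1.1, 0.6, -2.2]
opening: 0.0182
grip_force: 90.3
t: 6.03
tool_pos: [0.439, -0.1543, 0.032]
tool_rot: [0.266, 3.129, -0.001]
contact_force: [-0.8, 0.3, 2.8]
opening: 0.0182
grip_force: 90.9
```

In the tool's units: -0.04 m / 0.6 = -0.0667, -0.035 m / 0.6 = -0.0583.

```bash
echo '[[0.01,-0.01,0,0,0,0,0],[0.01,-0.02,0,0,0,0,0],[0.01,-0.03,0,0,0,0,0],[0.01,-0.04,0,0,0,0,0],[0.01,-0.05,0,0,0,0,0],[0.01,-0.0583,0,0,0,0,0],[0.01,-0.0667,0,0,0,0,0],[0.01,-0.0667,0,0,0,0,0]]' | python3 jog.py
echo '[[0.01,-0.0067,0,0,0,0,0],[0.01,-0.0133,0,0,0,0,0],[0.01,-0.02,0,0,0,0,0],[0.01,-0.0267,0,0,0,0,0],[0.01,-0.0333,0,0,0,0,0],[0.01,-0.0333,0,0,0,0,0]]' | python3 jog.py
python3 - <<'E'
from h import *
im,p,T=view("scene"); a=cv2.resize(im[170:310,170:290,::-1],None,fx=3,fy=3)
im,p,T=view("side"); b=cv2.resize(im[100:220,290:430,::-1],None,fx=3,fy=3)
b=cv2.copyMakeBorder(b,0,60,0,0,cv2.BORDER_CONSTANT)
cv2.imwrite("pics/m.png",np.hstack([a,b]))
E
```

```text
t: 6.7
tool_pos: [0.4798, -0.1615, 0.032]
tool_rot: [0.266, 3.127, -0.001]
contact_force: [1.7, 0.0, 3.7]
opening: 0.0185
grip_force: 91.2
t: 7.2
tool_pos: [0.498, -0.1645, 0.032]
tool_rot: [-0.266, -3.13, 0.0]
contact_force: [-4.1, -0.2, 7.3]
opening: 0.0184
grip_force: 91.8
```

View pics/m.png

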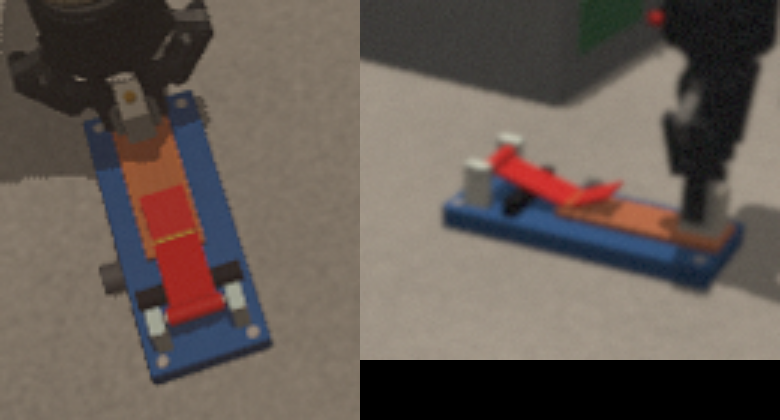

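The plate's front edge is at the clip's bend (left (172,245), right (560,208)). It is centred and straight on the deck, and the clip has begun to lift. I continue.

In the tool's units: -0.02 m / 0.6 = -0.0333, -0.016 m / 0.6 = -0.0267.

```bash
echo '[[0.01,-0.0067,0,0,0,0,0],[0.01,-0.0133,0,0,0,0,0],[0.01,-0.02,0,0,0,0,0],[0.01,-0.0267,0,0,0,0,0],[0.01,-0.0333,0,0,0,0,0],[0.01,-0.0333,0,0,0,0,0]]' | python3 jog.py
echo '[[0.01,-0.0033,0,0,0,0,0],[0.01,-0.0067,0,0,0,0,0],[0.01,-0.0067,0,0,0,0,0]]' | python3 jog.py
python3 - <<'E'
from h import *
im,p,T=view("scene"); a=cv2.resize(im[170:310,170:290,::-1],None,fx=3,fy=3)
im,p,T=view("side"); b=cv2.resize(im[100:220,290:430,::-1],None,fx=3,fy=3)
b=cv2.copyMakeBorder(b,0,60,0,0,cv2.BORDER_CONSTANT)
cv2.imwrite("pics/m2.png",np.hstack([a,b]))
E
```

```text
t: 7.8
tool_pos: [0.5177, -0.1679, 0.032]
tool_rot: [-0.266, -3.13, 0.0]
contact_force: [-3.3, 0.9, 7.5]
opening: 0.0181
grip_force: 91.8
t: 8.05
tool_pos: [0.5207, -0.1683, 0.032]
tool_rot: [-0.266, -3.128, -0.0]
contact_force: [-7.6, 0.7, 10.7]
opening: 0.0186
grip_force: 92.1
```

View pics/m2.png

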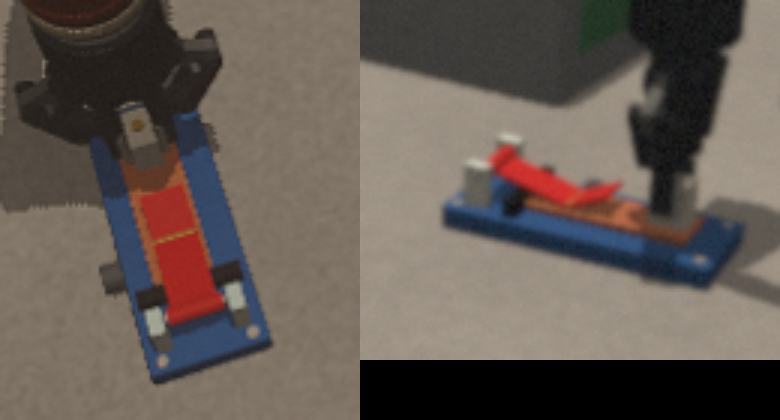

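The plate is under the clip and almost at the stop bar (left (155,285), right (525,200)), still straight. One small nudge, then I release.

```bash
echo '[[0.01,-0.0033,0,0,0,0,0],[0.01,-0.0033,0,0,0,0,0]]' | python3 jog.py
echo '[[0.025,0,0,0,0,0,0],[0.035,0,0,0,0,0,0],[0.04,0,0,-0.0017,0,0,0],[0.04,0,0,-0.0033,0,0,0],[0.04,0,0,-0.0033,0,0,0],[0.04,0,0,-0.0033,0,0,0]]' | python3 jog.py
```

```text
t: 8.32
tool_pos: [0.5207, -0.1683, 0.032]
tool_rot: [-0.265, -3.122, -0.001]
contact_force: [-16.1, 3.1, 17.9]
opening: 0.0182
grip_force: 93.0
t: 8.82
tool_pos: [0.5234, -0.1686, 0.0332]
tool_rot: [0.266, 3.13, -0.0]
contact_force: [0.5, 0.2, 0.5]
opening: 0.0404
grip_force: 0.0
```

Force rose to 16 N with no motion, so the plate is against the stop, and the grip is now released. I go straight up.

In the tool's units: -0.14 m / 0.6 = -0.2333, -0.11 m / 0.6 = -0.1833.

```bash
echo '[[0.04,0,0,-0.0167,0,0,0],[0.04,0,0,-0.0417,0,0,0],[0.04,0,0,-0.0833,0,0,0],[0.04,0,0,-0.1333,0,0,0],[0.04,0.05,0,-0.1833,0,0,0],[0.04,0.1,0,-0.2333,0,0,0],[0.04,0.1,0,-0.2333,0,0,0],[0.04,0.1,0,-0.2333,0,0,0],[0.04,0.1,0,-0.2333,0,0,0]]' | python3 jog.py
python3 - <<'E'
from h import *
im,p,T=view("scene"); a=cv2.resize(im[170:310,170:290,::-1],None,fx=3,fy=3)
print("screw jig frame", (np.array([[.987,-.16],[.16,.987]])@(cast(p,T,[[170+0,170+0]],.062)[0]-[.5785,-.177])).round(3) if 0 else "")
im2,p2,T2=view("side"); b=cv2.resize(im2[100:220,290:430,::-1],None,fx=3,fy=3)
b=cv2.copyMakeBorder(b,0,60,0,0,cv2.BORDER_CONSTANT)
cv2.imwrite("pics/f.png",np.hstack([a,b]))
E
```

```text
t: 9.57
tool_pos: [0.4642, -0.1586, 0.1738]
tool_rot: [0.267, 3.129, -0.001]
contact_force: [0.1, 0.5, 0.4]
opening: 0.0401
grip_force: 0.0
screw jig frame
```

View pics/f.png

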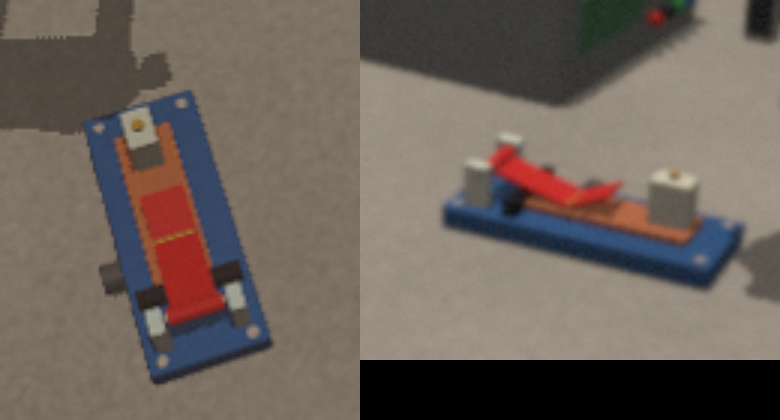

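The plate lies flat, straight and centred under the raised clip and against the stop bar (left (155,285)). The gripper is clear of the jig.

```bash
python3 -c "
from station import ctrl, get_image, camera_params, get_obs; print(ctrl.finish_job())"
```

```text
the job is handed in; nothing more can be done
None
```

I slid the copper plate under the clip up to the stop bar, let go and handed the job in at about 10 s; the last pictures show it flat, centred and straight with the gripper clear, and I don't have the judge's result.

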